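Stack a casting ring for investing on the vibrator

TASK

Set up the wax pattern for investing on the round white vibrator, building the stack up there in this order: the green ring base in the middle of the black plate, the red former with its wax pattern upright in the base's round seat, the tall bright steel casting ring down over the pattern until it stands flat on the base, and last the blue pouring collar plugged, spigot down, fully into the ring's top. The short dark brown ring would leave the pattern sticking out: leave it, the casts and everything else where they are, and let nothing touch the wax pattern standing on the former.

Things in the scene. Friction and masses are not known exactly. Their poses are not given: they have to be found in the camera images.
- vibrator: Round white laboratory vibrator, fixed to the worktop, 110 mm in diameter, with a black dial on its front and a flat round black rubber plate (96 mm in diameter) on top, 50 mm above the worktop. Origin: centre of its underside. z is up.
- plate_centre (a point): Centre of the top face of the vibrator's black plate, 50 mm above the worktop.
- ring_base: Loose sea-green silicone ring base: flat disc 65 mm wide, 16 mm high, lying seat up on the worktop. The round seat in its top is 54 mm wide and 4 mm deep (floor 12 mm above its underside); the flat ledge round it is 5 mm wide, at the full 16 mm. Origin: centre of its underside, z up. Grip it across its diameter.
- former: Loose red sprue former: round foot 50 mm wide, 14 mm high, with a thin cream wax pattern standing near its centre, tip about 7 mm off it (49 mm in all; solid, touch it with nothing). Origin: centre of its underside, z up. Grip across the red foot, fingertips 5 mm or more above its underside, as the lowest 4 mm go into the base's seat (about 2 mm play all round).
- tall_ring: Loose bright steel casting ring, a plain tube open at both ends, 61 mm outside, 55.6 mm bore, 60 mm high, starts standing upright. Origin: centre of its lower end, z up its axis. It passes over the former's red foot with about 2.5 mm play all round and stands on the base's ledge, 16 mm above the base's underside.
- collar: Loose blue pouring collar, an open ring 28 mm high, standing on its spigot. Grip its upper band: 60 mm wide, 8 to 28 mm above its underside. The spigot below is 52 mm wide, tapered to 49 mm at its end. Origin: centre of the spigot's lower end, z up. Plugged into the tall ring (2 mm play), its shoulder rests on the ring's edge and its origin is 52 mm above the ring's.
- short_ring: Bystander: loose short, dark brown tarnished steel casting ring, 61 mm outside, 32 mm high, standing. Origin: centre of its lower end. Leave it.
- cast_ochre: Bystander: loose ochre plaster dental cast, 64 x 63 x 37 mm, origin under its middle. Leave it.
- cast_rose: Bystander: loose pink plaster dental cast, 64 x 61 x 31 mm, origin under its middle. Leave it.
Mind the look-alikes: they are no part of the job. There is more than one size of the former; the one meant has the size given above.

How it is judged:
By the outcome, as a careful person would: the job done as asked, in the order asked, and still so for the second after the job is handed in, with the robot touching nothing.
It also fails if it takes over 128 s, if anything falls off the work surface, if the arm or the gripper's body presses on something with over 40 N, if the wrist force passes 120 N, or if a joint passes its speed limit or range.

ROBOT

A 6-joint arm with a two-finger parallel gripper is mounted at the origin on a cart in front of the work surface, level with it; the furniture and walls round the work are solid. World frame = base frame: x ahead of the robot, y to its left, z up, the work surface at z = 0. Lengths are in m, angles in rad, forces in N, time in s.
With the tool pointing down it reaches from about 0.3 to 0.85 m from the base axis. Payload 4.2 kg.
Tool frame: the origin (TCP) lies on the centre line of the jaws, within the pads' length; the fingertips stand 25 mm ahead of it and the grasp point (between the pads) lies 6 mm ahead of it (ctrl.finger_overhang is the distance from the TCP to the fingertips, in m); z points along the fingers, y is the line along which they close (so a half turn about z gives the same grasp; the last joint's range is limited). The gripper opens to 91 mm and grips with 3 to 60 N. Pads are 32 mm wide; open, the fingers measure 118 mm over their backs; the gripper's body (76 mm by 178 mm) begins 60 mm behind the grasp point.
Start: joints at [-1.139, 0.32, 1.565, -0, 1.257, -0.02], TCP at [0.251, -0.517, 0.239] pointing down, gripper open.
Joint ranges: [-3.11, 3.11], [-0.84, 2.01], [0.21, 2.61], [-1.34, 4.49], [0.05, 2.63], [-2.56, 2.56]. Speed limits (rad/s): [2.57, 2.57, 3.14, 3.14, 3.14, 3.14].

INTERFACE

Orientations are given as a rotation vector (axis times angle).
In Python, from rig import ctrl gives the robot as it stands.
- The arm moves only by the tool run_rows, called after ">>>" as name(argument=value, ...) on one line, values as JSON. Schema: {"type":"object","properties":{"offsets":{"type":"array","items":{"type":"object","properties":{"dx":{"type":"number"},"dy":{"type":"number"},"dz":{"type":"number"},"rz":{"type":"number"}},"additionalProperties":false},"minItems":1,"maxItems":12},"aperture":{"type":"number"},"only":{"type":"string"},"quiet":{"type":"boolean"},"lines":{"type":"string"}},"required":["offsets"],"additionalProperties":false}. offsets is a list of rows, 1 to 12 of them, each an object with the fields dx, dy, dz (the shift in m), rz (a turn about the tool's z in rad); a field left out counts as zero; each row is the pose to reach, as a shift and turn from the pose commanded when the call began, along the tool's axes at that moment; what a row does not reach only later rows make up. A row lasts 1/8 s, in which the tool goes at most 0.0625 m and 0.188 rad, less where a joint would pass 70% of its speed; a pose out of reach is approached as far as the arm can. aperture is the finger opening in m, set as the call begins (left out keeps the last). The fingers move at their own pace and stop on an object; the grip force is fixed at half the most. Time passes only in rows, so rows that do not move let the fingers close. The tool returns the time, the measured TCP pose, the force, the opening and the grip force at its end. only (a regular expression) keeps the lines of the reply that match it, lines (a string "A,B") keeps lines A to B, and quiet returns only ok. Input that does not fit is refused with a message, and nothing moves.
- ctrl.state(): the state, without advancing time (a new reading comes with each control period).
- ctrl.capture(name): name is "scene" or "top" or "wrist"; returns the picture (400x640x3 uint8, blue, green, red); there is no depth.
- ctrl.calibration(name): a dict with "camera_matrix" (3x3 intrinsics, pixels), "dist_coeffs" ([k1, k2, p1, p2, k3] as OpenCV has them; the pictures are not rectified), "R" (3x3) and "t" (3): a world point X has camera coordinates R X + t. Camera axes: x right, y down, z forward; pixel columns grow to the right and rows downward; lengths in m; the calibration is good to about 2 mm. A picture is of the moment at which its call begins: read the wrist's pose just before it. calibration takes no time and is no camera call; for the wrist camera it gives the pose at the moment of the call.
- ctrl.job_done(): hands the job in; it is judged then, once.
Trained networks look in the newest picture that a camera, given by its name, has taken for a name from the list of things; names that differ only in an ending like _2 or _b are one class to them, and where a whole thing is asked for, a point or a joint stands for the part that bears it (a point fixed in the world has none). Each returns a list of dicts, best first, with "p" (0 to 1); they miss things now and then, are a little off and sometimes report something else, mostly with a low value. They report only what shows in the picture. A call takes as long as a camera call. They do not tell look-alikes from the thing itself.
- ctrl.find_in(camera, query): "pixel" ([column, row] in pixels, amid what is visible of it).
The state is a dict: "clock": time; "q": joint angles; "qd": joint speeds; "tau": joint torques, N m; "tcp_pos": TCP position; "tcp_rot": TCP orientation; "force": force on the tool from outside, world axes, zero at the start; "moment": the same for the moment, N m; "width": finger opening in m; "gripper_force": force on a finger pad.
Only numpy, scipy, OpenCV 4.12 (cv2) and the standard library are available. Lean on these libraries where they do the work, as an engineer would, in place of code of your own. Each camera call takes 0.05 s, during which the arm holds its last target. There are 200 camera calls.

## Working session

There is one attempt and no reset: what is moved stays moved. The work goes in short steps, Python scripts to look and compute and a tool call to move; the robot and the scene stay as the last step left them, time stands still between calls to the robot, and variables do not carry over. Pictures are saved under pics/ and viewed, at most 14 in all, crops included, and the job is handed in when it is done.

```bash
mkdir -p pics; ls
```

Create h.py:
```python
import numpy as np, cv2
from rig import ctrl
from scipy.spatial.transform import Rotation as Ro
def ray(cam,px,z,cal=None):
    c=cal or ctrl.calibration(cam); K=np.array(c["camera_matrix"]);d=np.array(c["dist_coeffs"]);R=np.array(c["R"]);t=np.array(c["t"])
    u=cv2.undistortPoints(np.array(px,float).reshape(-1,1,2),K,d).reshape(-1,2)
    D=np.c_[u,np.ones(len(u))]@R; o=-R.T@t
    return o+D*((z-o[2])/D[:,2])[:,None]
def proj(cam,X,cal=None):
    c=cal or ctrl.calibration(cam);R=np.array(c["R"]);t=np.array(c["t"])
    return cv2.projectPoints(np.array(X,float).reshape(-1,1,3),cv2.Rodrigues(R)[0],t,np.array(c["camera_matrix"]),np.array(c["dist_coeffs"]))[0].reshape(-1,2)
def tool(w):  # world target TCP -> tool axes shift
    s=ctrl.state(); return Ro.from_rotvec(s["tcp_rot"]).as_matrix().T@(np.array(w)-np.array(s["tcp_pos"]))
```

Run:
```python
from h import *
for n in ["scene","top"]:
    cv2.imwrite(f"pics/{n}0.png",ctrl.capture(n))
    for q in ["vibrator","ring_base","former","tall_ring","collar","short_ring","cast_ochre","cast_rose"]:
        r=ctrl.find_in(n,q); print(n,q,[(np.round(a["pixel"]).tolist(),round(a["p"],2)) for a in r[:3]])
s=ctrl.state();print(s["clock"],s["tcp_pos"],Ro.from_rotvec(s["tcp_rot"]).as_matrix().round(3))
```

```text
pics
scene vibrator [([351.0, 196.0], 0.92)]
scene ring_base [([266.0, 308.0], 0.9)]
scene former [([408.0, 170.0], 0.74), ([260.0, 231.0], 0.69), ([390.0, 188.0], 0.57)]
scene tall_ring [([307.0, 246.0], 0.67)]
scene collar [([216.0, 264.0], 0.75)]
scene short_ring [([260.0, 223.0], 0.72), ([348.0, 197.0], 0.15)]
scene cast_ochre [([324.0, 159.0], 0.76)]
scene cast_rose [([295.0, 180.0], 0.52)]
top vibrator [([358.0, 218.0], 0.57)]
top ring_base [([199.0, 226.0], 0.96)]
top former [([442.0, 254.0], 0.71), ([421.0, 209.0], 0.6), ([404.0, 250.0], 0.42)]
top tall_ring [([256.0, 222.0], 0.57), ([353.0, 215.0], 0.44)]
top collar [([209.0, 158.0], 0.81)]
top short_ring [([277.0, 168.0], 0.76)]
top cast_ochre [([406.0, 153.0], 0.76)]
top cast_rose [([352.0, 147.0], 0.75)]
0.9 [ 0.25102666 -0.51731651  0.23897118] [[ 0.9    0.437  0.   ]
 [ 0.437 -0.9   -0.   ]
 [ 0.     0.    -1.   ]]
```

View pics/top0.png

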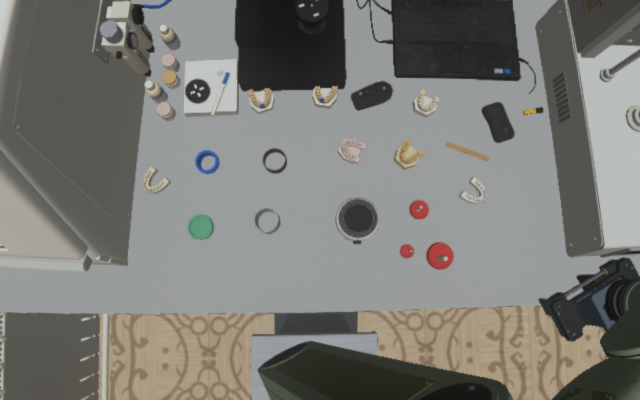

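View pics/scene0.png

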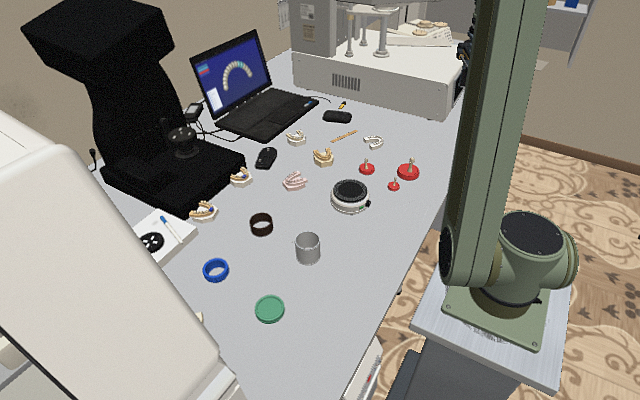

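The top view shows three red formers at (419,210), (407,251) and (440,256). The middle-sized one, about 19 px or 50 mm, is at (419,210). The green base is at (201,227), the steel ring at (267,222), the collar at (207,161) and the vibrator plate at (358,217). The scene view agrees. Next I fit silhouettes for metric positions.

Create fit.py:
```python
from h import *
from scipy.optimize import least_squares
def circ(xy,r,z,n=48):
    a=np.linspace(0,2*np.pi,n,endpoint=False); return np.c_[xy[0]+r*np.cos(a),xy[1]+r*np.sin(a),np.full(n,z)]
def mask(img,kind):
    h=cv2.cvtColor(img,cv2.COLOR_BGR2HSV); H,S,V=[h[...,i].astype(int) for i in range(3)]
    return {"green":(H>60)&(H<92)&(S>100)&(V>50),"red":((H<8)|(H>172))&(S>140)&(V>60),"blue":(H>100)&(H<130)&(S>120)&(V>50),"black":(V<75)}[kind].astype(np.uint8)
def blob(img,kind,px,win=45):
    m=mask(img,kind); n,l,st,c=cv2.connectedComponentsWithStats(m)
    k=[i for i in range(1,n) if st[i,4]>30]; i=min(k,key=lambda i:np.hypot(*(c[i]-px)))
    return cv2.convexHull(cv2.findNonZero((l==i).astype(np.uint8))).reshape(-1,2).astype(np.float32)
def mom(h):
    m=cv2.moments(h.astype(np.float32)); return np.array([m["m10"]/m["m00"],m["m01"]/m["m00"]]),m["m00"]
def fit(img,cam,kind,px,prof,cal=None):
    cal=cal or ctrl.calibration(cam); hb=blob(img,kind,px); c,A=mom(hb)
    hull=lambda xy:cv2.convexHull(proj(cam,np.vstack([circ(xy,r,z) for r,z in prof]),cal).astype(np.float32)).reshape(-1,2)
    x0=ray(cam,[c],prof[-1][1],cal)[0,:2]
    s=least_squares(lambda xy:mom(hull(xy))[0]-c,x0,diff_step=1e-3)
    return s.x, np.sqrt(A/mom(hull(s.x))[1])
P=dict(base=("green",[(.0325,0),(.0325,.016)]),former=("red",[(.025,0),(.025,.014)]),collar=("blue",[(.0245,0),(.03,.008),(.03,.028)]),plate=("black",[(.048,.050)]))
```

Run:
```python
from fit import *
px={"top":dict(base=(201,227),former=(419,210),collar=(207,161),plate=(358,217)),"scene":dict(base=(269,309),former=(367,169),collar=(216,270),plate=(349,188))}
for cam in px:
    im=ctrl.capture(cam)
    for k,p in px[cam].items():
        x,s=fit(im,cam,P[k][0],p,P[k][1]); print(cam,k,x.round(4),round(s,3))
print("ring rough",ray("top",[(267,222)],.03), ray("top",[(407,251),(440,256)],.01))
print(ctrl.calibration("wrist")["R"],ctrl.calibration("wrist")["t"], -np.array(ctrl.calibration("wrist")["R"]).T@ctrl.calibration("wrist")["t"])
```

```text
top base [0.4269 0.2855] 0.794
top former [ 0.4609 -0.2791] 0.834
top collar [0.5965 0.2708] 0.914
top plate [ 0.4397 -0.1172] 0.854
scene base [0.4254 0.2874] 0.914
scene former [ 0.4591 -0.2771] 0.848
scene collar [0.5942 0.2704] 0.931
scene plate [ 0.4333 -0.1095] 0.978
ring rough [[0.43351357 0.11093789 0.03      ]] [[ 0.35419037 -0.24214407  0.01      ]
 [ 0.33934737 -0.32657937  0.01      ]]
[[ 0.43597537 -0.89995776  0.00123163]
 [-0.87317898 -0.4226705   0.24270995]
 [-0.21790813 -0.10689099 -0.97009812]] [-0.57465208 -0.02615208  0.38974664] [ 0.31262767 -0.48655591  0.38514761]
```

Both cameras agree within about 2 mm on the base, collar and former. The plate is less certain, so I go over it with the wrist camera.

>>> run_rows(offsets=[{"dx":0.057, "dy":-0.047}, {"dx":0.114, "dy":-0.094}, {"dx":0.171, "dy":-0.141}, {"dx":0.228, "dy":-0.188}, {"dx":0.285, "dy":-0.235}, {"dx":0.342, "dy":-0.283}, {"dx":0.342, "dy":-0.283}, {"dx":0.342, "dy":-0.283}], aperture=0.091)

```text
clock: 2.0
tcp_pos: [0.4362, -0.1103, 0.2391]
tcp_rot: [-3.059, -0.713, -0.001]
force: [-0.2, -0.3, 0.7]
width: 0.091
gripper_force: 0.0
```

Run:
```python
from fit import *
c=ctrl.calibration("wrist"); im=ctrl.capture("wrist"); cv2.imwrite("pics/w1.png",im)
p=proj("wrist",[[.437,-.114,.05]],c); print(p)
x,s=fit(im,"wrist","black",p[0],P["plate"][1],c); print(x,s)
```

```text
[[322.48314029 184.04400533]]
[ 0.44781756 -0.11013507] 0.5535944802558302
```

View pics/w1.png

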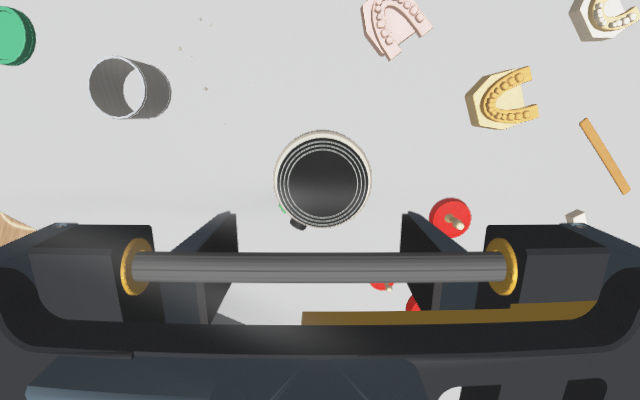

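The wrist view shows the plate at about (322,181), the tall ring at (130,88), the 50 mm former at (450,218) and the casts to the rear. I fit each of them.

Create edge.py:
```python
from fit import *
# robust model-edge fit: maximise mean gradient magnitude along projected silhouettes, search xy
def gfit(im,cam,prof,xy0,cal,hull=False,span=.012,each=True):
    g=cv2.GaussianBlur(cv2.cvtColor(im,cv2.COLOR_BGR2GRAY).astype(np.float32),(0,0),1.0)
    G=np.minimum(np.hypot(cv2.Sobel(g,5,1,0),cv2.Sobel(g,5,0,1)),150)
    def score(xy):
        p=np.vstack([circ(xy,r,z,90) for r,z in prof]); q=proj(cam,p,cal)
        if hull:
            h=cv2.convexHull(q.astype(np.float32)).reshape(-1,2); h=np.vstack([h,h[:1]])
            d=np.r_[0,np.cumsum(np.hypot(*np.diff(h,axis=0).T))]; t=np.linspace(0,d[-1],150); q=np.c_[np.interp(t,d,h[:,0]),np.interp(t,d,h[:,1])]
        v=cv2.remap(G,q[:,0].astype(np.float32)[None],q[:,1].astype(np.float32)[None],1); return v.mean()
    best=np.array(xy0[:2]); st=span/6
    for _ in range(4):
        c=[(score(best+[i*st,j*st]),i,j) for i in range(-6,7) for j in range(-6,7)]; m=max(c); best=best+[m[1]*st,m[2]*st]; st/=3
    return best.round(4),round(float(m[0]),1)
```

Run:
```python
from edge import *
c=ctrl.calibration("wrist"); im=ctrl.capture("wrist")
for r in (.046,.047,.048,.049,.050): print(r,gfit(im,"wrist",[(r,.05)],(.437,-.114),c))
print("vib", gfit(im,"wrist",[(.055,0),(.055,.045)],(.437,-.114),c,True))
print("ring",gfit(im,"wrist",[(.0305,0),(.0305,.06)],(.4335,.111),c,True))
print("former",gfit(im,"wrist",[(.025,0),(.025,.014)],(.46,-.278),c,True))
for cam in("top","scene"):
    c=ctrl.calibration(cam); im=ctrl.capture(cam) 
    print(cam,"ring",gfit(im,cam,[(.0305,0),(.0305,.06)],(.4335,.111),c,True),"plate",gfit(im,cam,[(.048,.05)],(.437,-.114),c))
```

```text
0.046 (array([ 0.438 , -0.1161]), 111.0)
0.047 (array([ 0.4374, -0.1136]), 134.7)
0.048 (array([ 0.4366, -0.1139]), 145.6)
0.049 (array([ 0.4372, -0.1137]), 136.9)
0.05 (array([ 0.4369, -0.1107]), 102.4)
vib (array([ 0.4348, -0.107 ]), 66.7)
ring (array([0.4371, 0.1109]), 102.5)
former (array([ 0.4602, -0.2767]), 116.7)
top ring (array([0.4356, 0.1092]), 102.0) plate (array([ 0.4414, -0.1216]), 84.6)
scene ring (array([0.4344, 0.1129]), 136.5) plate (array([ 0.4337, -0.1091]), 150.0)
```

>>> run_rows(offsets=[{"dx":0.025, "dy":-0.055}, {"dx":0.05, "dy":-0.11}, {"dx":0.075, "dy":-0.165}, {"dx":0.1, "dy":-0.22}, {"dx":0.125, "dy":-0.275}, {"dx":0.15, "dy":-0.33, "dz":0.03}, {"dx":0.1645, "dy":-0.3617, "dz":0.07}, {"dx":0.1645, "dy":-0.3617, "dz":0.09}, {"dx":0.1645, "dy":-0.3617, "dz":0.09}])

```text
clock: 3.32
tcp_pos: [0.4251, 0.282, 0.1473]
tcp_rot: [3.061, 0.7, -0.006]
force: [-0.3, -0.3, 0.4]
width: 0.0909
gripper_force: 0.0
```

Run:
```python
from edge import *
c=ctrl.calibration("wrist"); im=ctrl.capture("wrist"); cv2.imwrite("pics/w2.png",im)
print("base",gfit(im,"wrist",[(.0325,0),(.0325,.016)],(.426,.2865),c,True),gfit(im,"wrist",[(.0325,.016)],(.426,.2865),c),gfit(im,"wrist",[(.027,.016)],(.426,.2865),c))
print("collar",gfit(im,"wrist",[(.03,.008),(.03,.028)],(.595,.2706),c,True))
print("ring",gfit(im,"wrist",[(.0305,0),(.0305,.06)],(.4357,.111),c,True))
x=gfit(im,"wrist",[(.0325,0),(.0325,.016)],(.426,.2865),c,True)[0]
print(tool([x[0],x[1],.027]))
```

```text
base (array([0.4263, 0.2877]), 103.6) (array([0.4268, 0.288 ]), 100.1) (array([0.425 , 0.2869]), 74.5)
collar (array([0.5948, 0.2716]), 86.1)
ring (array([0.4271, 0.1168]), 38.0)
[ 0.00279698 -0.00468389  0.12169904]
```

View pics/w2.png

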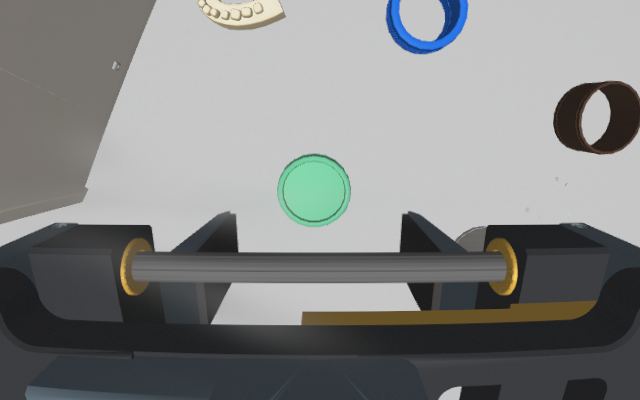

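Base confirmed at (314,190), fitted to (0.426, 0.288). Descend and grip.

>>> run_rows(offsets=[{"dx":0.0026, "dy":-0.0025, "dz":0.03}, {"dx":0.0026, "dy":-0.0025, "dz":0.07}, {"dx":0.0026, "dy":-0.0025, "dz":0.1}, {"dx":0.0026, "dy":-0.0025, "dz":0.12}, {"dx":0.0026, "dy":-0.0025, "dz":0.12}, {"dx":0.0026, "dy":-0.0025, "dz":0.12}, {"dx":0.0026, "dy":-0.0025, "dz":0.12}])

```text
clock: 4.25
tcp_pos: [0.4276, 0.2874, 0.0303]
tcp_rot: [-3.061, -0.703, -0.004]
force: [-0.5, -0.2, -0.0]
width: 0.0909
gripper_force: 0.0
```

>>> run_rows(offsets=[{}, {}, {}, {}, {}, {}], aperture=0.05)

```text
clock: 5.0
tcp_pos: [0.4265, 0.2873, 0.029]
tcp_rot: [-3.062, -0.704, -0.0]
force: [-0.8, 0.2, 2.4]
width: 0.0644
gripper_force: 30.0
```

>>> run_rows(offsets=[{"dz":-0.05}, {"dz":-0.1}, {"dx":-0.02, "dy":0.045, "dz":-0.13}, {"dx":-0.045, "dy":0.1, "dz":-0.13}, {"dx":-0.07, "dy":0.155, "dz":-0.13}, {"dx":-0.095, "dy":0.21, "dz":-0.13}, {"dx":-0.12, "dy":0.265, "dz":-0.13}, {"dx":-0.145, "dy":0.32, "dz":-0.13}, {"dx":-0.16, "dy":0.35, "dz":-0.12}, {"dx":-0.166, "dy":0.3655, "dz":-0.1}, {"dx":-0.166, "dy":0.3655, "dz":-0.09}, {"dx":-0.166, "dy":0.3655, "dz":-0.09}])

```text
clock: 6.5
tcp_pos: [0.436, -0.1134, 0.1182]
tcp_rot: [-3.06, -0.704, 0.003]
force: [-1.4, 0.7, -1.1]
width: 0.0643
gripper_force: 30.0
```

Run:
```python
from edge import *
c=ctrl.calibration("wrist"); im=ctrl.capture("wrist"); cv2.imwrite("pics/w3.png",im); s=ctrl.state(); p=s["tcp_pos"]; print(p,s["width"])
print("base",gfit(im,"wrist",[(.0325,p[2]-.013)],p[:2],c),gfit(im,"wrist",[(.027,p[2]-.013)],p[:2],c))
print("plate",gfit(im,"wrist",[(.048,.05)],(.4366,-.1139),c))
print(tool([.4366,-.1139,.079]))
```

```text
[ 0.43658811 -0.11333036  0.1188415 ] 0.06421971352568123
base (array([ 0.4463, -0.1039]), 89.4) (array([ 0.4356, -0.1136]), 82.0)
plate (array([ 0.428 , -0.1233]), 93.6)
[-0.00022008  0.00054121  0.03984129]
```

View pics/w3.png

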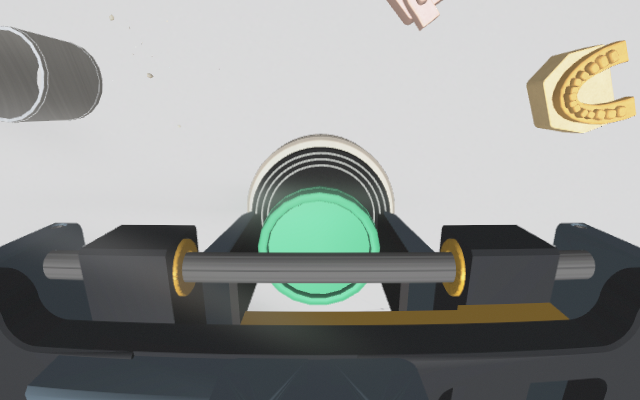

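The base is held level at (319,240), over the plate. Lower and release.

>>> run_rows(offsets=[{"dy":0.0005, "dz":0.015}, {"dy":0.0005, "dz":0.03}, {"dy":0.0005, "dz":0.036}, {"dy":0.0005, "dz":0.04}, {"dy":0.0005, "dz":0.04}, {"dy":0.0005, "dz":0.04}])

```text
clock: 7.3
tcp_pos: [0.4372, -0.1146, 0.0793]
tcp_rot: [3.061, 0.704, 0.001]
force: [-0.0, -0.3, 0.1]
width: 0.0642
gripper_force: 30.0
```

>>> run_rows(offsets=[{}, {}, {}, {}], aperture=0.091)

```text
clock: 7.8
tcp_pos: [0.437, -0.1146, 0.079]
tcp_rot: [3.062, 0.704, 0.0]
force: [0.2, -0.2, 0.1]
width: 0.0911
gripper_force: 0.0
```

>>> run_rows(offsets=[{"dz":-0.05}, {"dz":-0.1}, {"dz":-0.16}, {"dz":-0.16}, {"dz":-0.16}])

```text
clock: 8.43
tcp_pos: [0.4364, -0.1144, 0.2384]
tcp_rot: [-3.062, -0.704, 0.001]
force: [0.7, -0.8, -0.9]
width: 0.0908
gripper_force: 0.0
```

Run:
```python
from edge import *
c=ctrl.calibration("wrist"); im=ctrl.capture("wrist"); cv2.imwrite("pics/w4.png",im); s=ctrl.state();print(s["tcp_pos"])
print("base",gfit(im,"wrist",[(.0325,.05),(.0325,.066)],(.4366,-.1139),c,True),gfit(im,"wrist",[(.0325,.066)],(.4366,-.1139),c),gfit(im,"wrist",[(.027,.066)],(.4366,-.1139),c))
print("plate",gfit(im,"wrist",[(.048,.05)],(.4366,-.1139),c))
print("former",gfit(im,"wrist",[(.025,0),(.025,.014)],(.46,-.277),c,True))
print(tool([.460,-.277,.15]))
```

```text
[ 0.43600944 -0.11428096  0.23767673]
base (array([ 0.4366, -0.1143]), 128.1) (array([ 0.4373, -0.114 ]), 136.0) (array([ 0.4428, -0.1126]), 75.0)
plate (array([ 0.4368, -0.114 ]), 144.8)
former (array([ 0.4602, -0.2767]), 114.9)
[-0.0492803   0.157018    0.08750452]
```

View pics/w4.png

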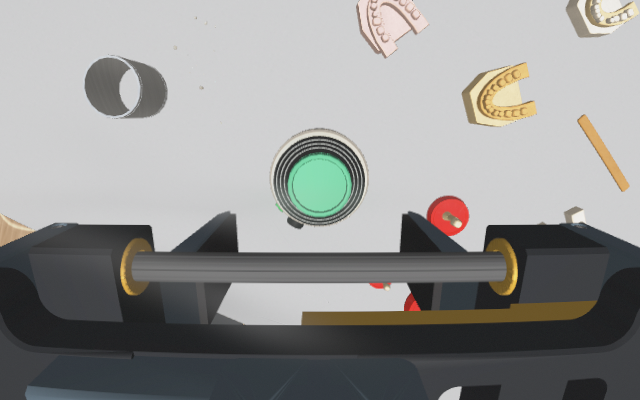

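Base centred on the plate to within 1 mm. Next, the former.

>>> run_rows(offsets=[{"dx":-0.017, "dy":0.052}, {"dx":-0.034, "dy":0.104, "dz":0.03}, {"dx":-0.05, "dy":0.156, "dz":0.06}, {"dx":-0.05, "dy":0.156, "dz":0.09}, {"dx":-0.05, "dy":0.156, "dz":0.09}, {"dx":-0.05, "dy":0.156, "dz":0.09}])

```text
clock: 9.22
tcp_pos: [0.4601, -0.2763, 0.149]
tcp_rot: [-3.061, -0.704, 0.001]
force: [0.0, -0.1, 0.1]
width: 0.0912
gripper_force: 0.0
```

Run:
```python
from edge import *
c=ctrl.calibration("wrist"); im=ctrl.capture("wrist"); cv2.imwrite("pics/w5.png",im); s=ctrl.state();print(s["tcp_pos"])
f=gfit(im,"wrist",[(.025,0),(.025,.014)],(.46,-.277),c,True,.009); print("former",f,gfit(im,"wrist",[(.025,.014)],(.46,-.277),c,span=.009), fit(im,"wrist","red",proj("wrist",[[.46,-.277,.007]],c)[0],P["former"][1],c))
print(tool([*f[0],.032]))
```

```text
[ 0.4605166  -0.27645798  0.14972277]
former (array([ 0.4614, -0.2769]), 142.2) (array([ 0.4623, -0.2766]), 149.6) (array([ 0.46134538, -0.27720079]), np.float64(0.9295453693528112))
[0.00052599 0.00066447 0.11772386]
```

View pics/w5.png

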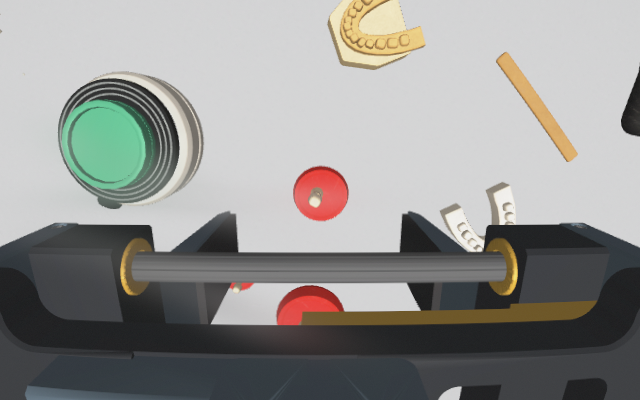

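The former is at (320,193), and its scale matches the 50 mm size. Descend and grip the foot.

>>> run_rows(offsets=[{"dx":0.0006, "dy":0.0006, "dz":0.04}, {"dx":0.0006, "dy":0.0006, "dz":0.08}, {"dx":0.0006, "dy":0.0006, "dz":0.105}, {"dx":0.0006, "dy":0.0006, "dz":0.1175}, {"dx":0.0006, "dy":0.0006, "dz":0.1175}, {"dx":0.0006, "dy":0.0006, "dz":0.1175}])

```text
clock: 10.02
tcp_pos: [0.4618, -0.2775, 0.0328]
tcp_rot: [3.06, 0.704, 0.003]
force: [0.4, 0.0, -0.4]
width: 0.0908
gripper_force: 0.0
```

>>> run_rows(offsets=[{}, {}, {}, {}, {}, {}, {}], aperture=0.03)

```text
clock: 10.9
tcp_pos: [0.4609, -0.277, 0.0314]
tcp_rot: [3.062, 0.704, -0.0]
force: [-1.3, -0.5, -0.7]
width: 0.0458
gripper_force: 29.8
```

>>> run_rows(offsets=[{"dz":-0.03}, {"dz":-0.06}, {"dz":-0.1}, {"dz":-0.1}, {"dz":-0.1}])

```text
clock: 11.52
tcp_pos: [0.4603, -0.2766, 0.1308]
tcp_rot: [-3.061, -0.704, 0.002]
force: [-0.3, 0.0, -1.1]
width: 0.0457
gripper_force: 29.8
```

Run:
```python
from edge import *
c=ctrl.calibration("wrist"); im=ctrl.capture("wrist"); cv2.imwrite("pics/w6.png",im); s=ctrl.state();p=np.array(s["tcp_pos"]);print(p)
for dz in (-.031,): print("former",gfit(im,"wrist",[(.025,p[2]+dz+.014)],p[:2],c,span=.008))
m=blob(im,"red",proj("wrist",[p-[0,0,.025]],c)[0]);print(m.min(0),m.max(0))
```

```text
[ 0.45999908 -0.27647222  0.13021554]
former (array([ 0.461 , -0.2746]), 90.3)
[276. 207.] [361. 252.]
```

View pics/w6.png

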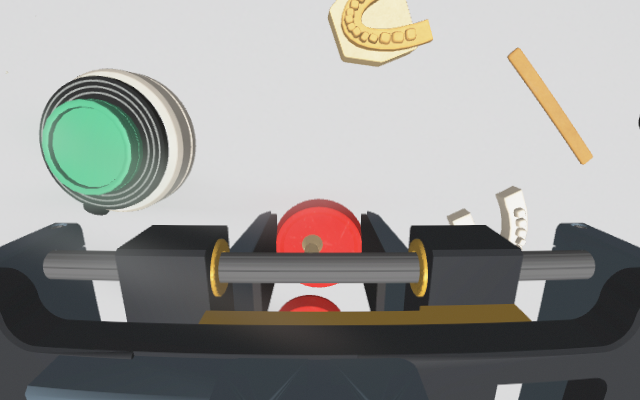

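The grip width of 45.7 mm is less than 50, so the foot may be domed or this may be the wrong size. I check the sizes of all three formers in the saved top picture.

Run:
```python
from edge import *
im=cv2.imread("pics/top0.png"); c=ctrl.calibration("top")
for n,xy in dict(a=(.461,-.277),b=(.354,-.242),c=(.339,-.3266)).items():
    r=[(gfit(im,"top",[(R,0),(R,.008)],xy,c,True,.006),R) for R in np.arange(.014,.037,.001)]
    r.sort(key=lambda t:-t[0][1]); print(n,[(round(R,3),g[1],g[0].tolist()) for g,R in r[:4]])
# wrist image w5: camera rigid to tool; rebuild calibration for that pose
c=ctrl.calibration("wrist");s=ctrl.state();dp=np.array([.4605166,-.27645798,.14972277])-np.array(s["tcp_pos"])
c["t"]=np.array(c["t"])-np.array(c["R"])@dp; im=cv2.imread("pics/w5.png")
for z in(.001,.006,.014): print(z,max((gfit(im,"wrist",[(R,z)],(.461,-.277),c,span=.006)[1],round(R,4)) for R in np.arange(.018,.03,.0005)))
```

```text
a [(np.float64(0.025), 137.6, [0.4613, -0.2789]), (np.float64(0.024), 135.2, [0.4613, -0.279]), (np.float64(0.026), 131.2, [0.4616, -0.279]), (np.float64(0.023), 123.5, [0.4613, -0.2789])]
b [(np.float64(0.018), 130.7, [0.3547, -0.2418]), (np.float64(0.017), 129.1, [0.3551, -0.2417]), (np.float64(0.019), 122.8, [0.3549, -0.242]), (np.float64(0.016), 118.8, [0.3549, -0.2415])]
c [(np.float64(0.035), 140.6, [0.341, -0.3262]), (np.float64(0.034), 140.1, [0.3411, -0.3265]), (np.float64(0.033), 132.2, [0.341, -0.3265]), (np.float64(0.036), 131.9, [0.3411, -0.3263])]
0.001 (149.9, np.float64(0.026))
0.006 (149.9, np.float64(0.0255))
0.014 (149.8, np.float64(0.025))
```

It is the right former: radius 25 mm, against 18 and 35 mm for the others, so the foot narrows upward. Carry it over the base.

>>> run_rows(offsets=[{"dx":0.01, "dy":-0.035, "dz":-0.01}, {"dx":0.025, "dy":-0.08, "dz":-0.01}, {"dx":0.04, "dy":-0.12, "dz":-0.01}, {"dx":0.0492, "dy":-0.157, "dz":-0.005}, {"dx":0.0492, "dy":-0.157}, {"dx":0.0492, "dy":-0.157}, {"dx":0.0492, "dy":-0.157}])

```text
clock: 12.45
tcp_pos: [0.4369, -0.1151, 0.1312]
tcp_rot: [3.062, 0.702, -0.0]
force: [0.1, 0.2, -0.4]
width: 0.0456
gripper_force: 29.8
```

Run:
```python
from edge import *
c=ctrl.calibration("wrist"); im=ctrl.capture("wrist"); cv2.imwrite("pics/w7.png",im[:, :]); s=ctrl.state();p=np.array(s["tcp_pos"]);print(p,s["width"])
print("former top",gfit(im,"wrist",[(.025,p[2]-.031)],p[:2],c,span=.006),gfit(im,"wrist",[(.023,p[2]-.017)],p[:2],c,span=.006))
print("base",gfit(im,"wrist",[(.0325,.05),(.0325,.066)],(.4366,-.1139),c,True,.006))
print(tool([.4368,-.1143,.0934]))
```

```text
[ 0.43690112 -0.11516666  0.13129311] 0.04555739658128485
former top (array([ 0.4357, -0.115 ]), 91.3) (array([ 0.4407, -0.1126]), 91.4)
base (array([ 0.4427, -0.1094]), 92.6)
[ 0.00029103 -0.00083118  0.03789293]
```

View pics/w7.png

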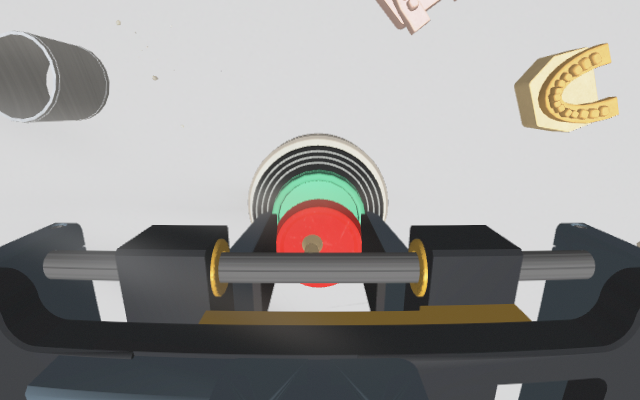

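The former is level at (319,243), in line with the seat. Lower gently.

>>> run_rows(offsets=[{"dx":0.0003, "dy":-0.0008, "dz":0.01}, {"dx":0.0003, "dy":-0.0008, "dz":0.02}, {"dx":0.0003, "dy":-0.0008, "dz":0.028}, {"dx":0.0003, "dy":-0.0008, "dz":0.033}, {"dx":0.0003, "dy":-0.0008, "dz":0.036}, {"dx":0.0003, "dy":-0.0008, "dz":0.038}, {"dx":0.0003, "dy":-0.0008, "dz":0.038}, {"dx":0.0003, "dy":-0.0008, "dz":0.038}])

```text
clock: 13.5
tcp_pos: [0.4366, -0.1134, 0.0936]
tcp_rot: [3.062, 0.704, 0.001]
force: [-0.1, 0.3, -0.7]
width: 0.0458
gripper_force: 29.8
```

>>> run_rows(offsets=[{}, {}, {}, {}, {}], aperture=0.091)

```text
clock: 14.12
tcp_pos: [0.4365, -0.1134, 0.0935]
tcp_rot: [3.062, 0.704, 0.0]
force: [0.5, -0.0, -0.2]
width: 0.09
gripper_force: 0.0
```

>>> run_rows(offsets=[{"dz":-0.03}, {"dz":-0.06}, {"dz":-0.1}, {"dz":-0.145}, {"dz":-0.145}, {"dz":-0.145}])

```text
clock: 14.88
tcp_pos: [0.4359, -0.1133, 0.2377]
tcp_rot: [-3.061, -0.704, 0.002]
force: [-0.4, 0.4, -0.4]
width: 0.0908
gripper_force: 0.0
```

Run:
```python
from edge import *
c=ctrl.calibration("wrist"); im=ctrl.capture("wrist"); cv2.imwrite("pics/w8.png",cv2.resize(im[100:260,220:420],None,fx=3,fy=3)); s=ctrl.state();print(s["tcp_pos"])
print("base",gfit(im,"wrist",[(.0325,.05),(.0325,.066)],(.4366,-.1139),c,True,.006))
for z in(.062,.066):print("former",gfit(im,"wrist",[(.025,z)],(.4366,-.1139),c,span=.006),fit(im,"wrist","red",proj("wrist",[[.4366,-.1139,.07]],c)[0],[(.025,z),(.023,z+.014)],c))
print("ring",gfit(im,"wrist",[(.0305,0),(.0305,.06)],(.4357,.111),c,True))
```

```text
[ 0.43559213 -0.11316046  0.23717036]
base (array([ 0.4367, -0.1143]), 130.0)
former (array([ 0.4346, -0.1135]), 95.2) (array([ 0.43551624, -0.11359137]), np.float64(0.9820585479675683))
former (array([ 0.4351, -0.1132]), 109.2) (array([ 0.43629634, -0.11320152]), np.float64(0.9696492557092629))
ring (array([0.4368, 0.1106]), 101.3)
```

View pics/w8.png

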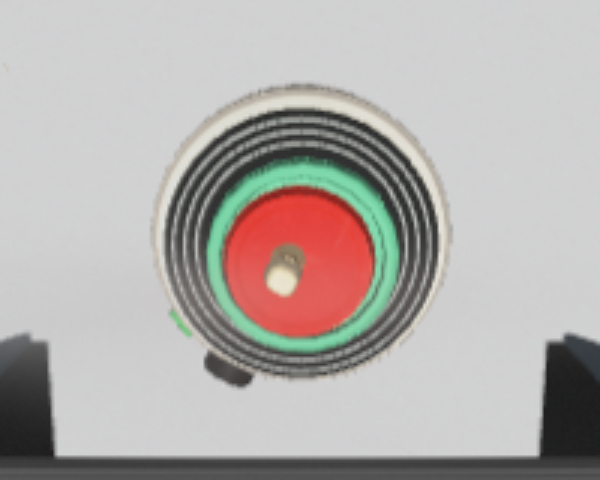

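The former sits in the seat, off by about 1 mm from the base centre. Next, the tall ring.

>>> run_rows(offsets=[{"dx":0.024, "dy":-0.05}, {"dx":0.048, "dy":-0.1}, {"dx":0.072, "dy":-0.15}, {"dx":0.0978, "dy":-0.2017, "dz":0.02}, {"dx":0.0978, "dy":-0.2017, "dz":0.04}, {"dx":0.0978, "dy":-0.2017, "dz":0.04}, {"dx":0.0978, "dy":-0.2017, "dz":0.04}])

```text
clock: 15.8
tcp_pos: [0.4365, 0.1103, 0.1983]
tcp_rot: [3.062, 0.702, -0.001]
force: [-0.3, -0.0, 0.3]
width: 0.0908
gripper_force: 0.0
```

Run:
```python
from edge import *
c=ctrl.calibration("wrist"); im=ctrl.capture("wrist"); cv2.imwrite("pics/w9.png",im); s=ctrl.state();p=np.array(s["tcp_pos"]);print(p)
f=gfit(im,"wrist",[(.0305,0),(.0305,.06)],(.4362,.1108),c,True,.008)
print("ring",f,gfit(im,"wrist",[(.0305,.06),(.0278,.06)],(.4362,.1108),c,span=.006))
print(tool([*f[0],.05]))
```

```text
[0.43678137 0.11017925 0.19871838]
ring (array([0.4378, 0.1133]), 77.7) (array([0.4376, 0.113 ]), 99.1)
[ 0.00222302 -0.00240036  0.14871863]
```

View pics/w9.png

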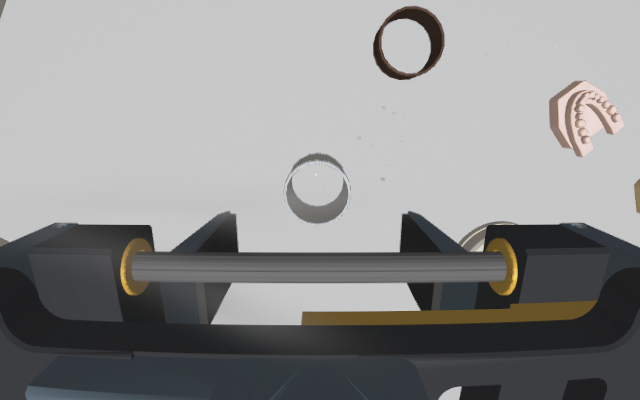

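The ring is at (318,188). Descend, grip, lift and remeasure it in the grip.

>>> run_rows(offsets=[{"dx":0.0017, "dy":-0.002, "dz":0.04}, {"dx":0.0017, "dy":-0.002, "dz":0.08}, {"dx":0.0017, "dy":-0.002, "dz":0.12}, {"dx":0.0017, "dy":-0.002, "dz":0.14}, {"dx":0.0017, "dy":-0.002, "dz":0.149}, {"dx":0.0017, "dy":-0.002, "dz":0.149}, {"dx":0.0017, "dy":-0.002, "dz":0.149}])

```text
clock: 16.73
tcp_pos: [0.4381, 0.1133, 0.0504]
tcp_rot: [3.062, 0.703, 0.004]
force: [-0.4, 0.1, 0.1]
width: 0.091
gripper_force: 0.0
```

>>> run_rows(offsets=[{}, {}, {}, {}, {}, {}], aperture=0.045)

```text
clock: 17.48
tcp_pos: [0.4372, 0.1133, 0.0496]
tcp_rot: [3.062, 0.704, 0.0]
force: [-0.8, -0.4, 4.3]
width: 0.0617
gripper_force: 30.0
```

>>> run_rows(offsets=[{"dz":-0.05}, {"dz":-0.1}, {"dz":-0.15}, {"dz":-0.15}, {"dz":-0.15}])

```text
clock: 18.1
tcp_pos: [0.436, 0.1131, 0.1982]
tcp_rot: [-3.062, -0.704, 0.004]
force: [0.4, 0.3, -1.2]
width: 0.0617
gripper_force: 30.0
```

Run:
```python
from edge import *
c=ctrl.calibration("wrist"); im=ctrl.capture("wrist"); cv2.imwrite("pics/w10.png",im); s=ctrl.state();p=np.array(s["tcp_pos"]);print(p,s["width"])
z=p[2]-.05
for pr in ([(.0305,z),(.0305,z+.06)],): print("held",gfit(im,"wrist",pr,p[:2],c,True,.006))
print("rim",gfit(im,"wrist",[(.0305,z+.06),(.0278,z+.06)],p[:2],c,span=.006),gfit(im,"wrist",[(.0278,z+.06)],p[:2],c,span=.006))
```

```text
[0.4357803  0.11300625 0.19769743] 0.061419320315175226
held (array([0.4336, 0.1127]), 90.4)
rim (array([0.4335, 0.1126]), 75.3) (array([0.4355, 0.1147]), 72.8)
```

View pics/w10.png

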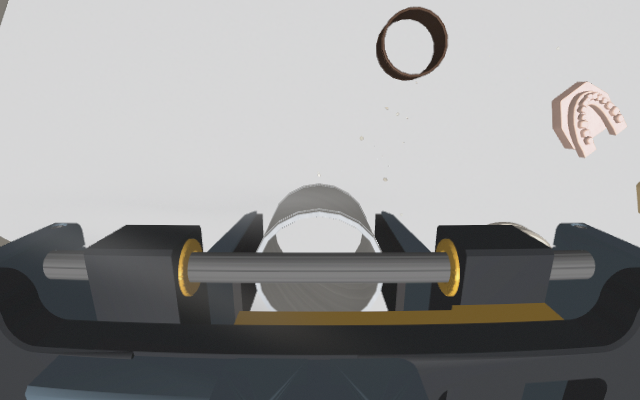

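>>> run_rows(offsets=[{"dx":-0.02, "dy":0.04}, {"dx":-0.044, "dy":0.09}, {"dx":-0.068, "dy":0.14}, {"dx":-0.088, "dy":0.18}, {"dx":-0.0982, "dy":0.2041}, {"dx":-0.0982, "dy":0.2041}, {"dx":-0.0982, "dy":0.2041}, {"dx":-0.0982, "dy":0.2041}])

```text
clock: 19.15
tcp_pos: [0.4376, -0.1122, 0.1989]
tcp_rot: [-3.06, -0.706, 0.002]
force: [-0.3, -0.1, -0.8]
width: 0.0614
gripper_force: 30.0
```

Run:
```python
from edge import *
c=ctrl.calibration("wrist"); im=ctrl.capture("wrist"); s=ctrl.state();p=np.array(s["tcp_pos"]);print(p,s["width"])
z=p[2]-.0497
print("held",gfit(im,"wrist",[(.0305,z),(.0305,z+.06)],p[:2],c,True,.006))
for cam in("scene","top"):
    a=ctrl.capture(cam);k=ctrl.calibration(cam)
    print(cam,"held",gfit(a,cam,[(.0305,z),(.0305,z+.06)],p[:2],k,True,.008),"base",gfit(a,cam,[(.0325,.05),(.0325,.066)],(.4367,-.1143),k,True,.008),"plate",gfit(a,cam,[(.048,.05)],(.4367,-.1143),k,span=.006))
    q=proj(cam,[[p[0],p[1],.12]],k)[0].astype(int); b=cv2.resize(a[max(0,q[1]-50):q[1]+50,q[0]-65:q[0]+65],None,fx=3,fy=3,interpolation=2); cv2.imwrite(f"pics/{cam}11.png",b)
cv2.imwrite("pics/c11.png",np.hstack([cv2.imread("pics/scene11.png"),cv2.imread("pics/top11.png")]))
```

```text
[ 0.4376739  -0.11221569  0.19912193] 0.06163966991873495
held (array([ 0.4393, -0.1122]), 74.5)
scene held (array([ 0.4358, -0.1148]), 112.8) base (array([ 0.4371, -0.1181]), 115.4) plate (array([ 0.4341, -0.1105]), 141.9)
top held (array([ 0.4318, -0.1156]), 65.7) base (array([ 0.4248, -0.122 ]), 93.7) plate (array([ 0.4389, -0.1181]), 92.0)
```

View pics/c11.png

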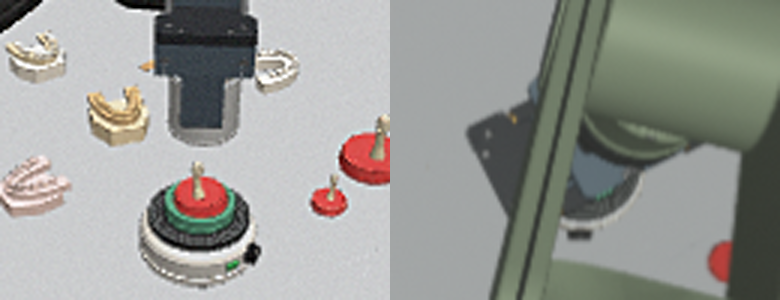

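Run:
```python
from edge import *
c=ctrl.calibration("wrist");s=ctrl.state();p=np.array(s["tcp_pos"]);R=Ro.from_rotvec(s["tcp_rot"]).as_matrix()
for f in ("w10",):
    im=cv2.imread(f"pics/{f}.png"); g=cv2.cvtColor(im,cv2.COLOR_BGR2GRAY).astype(int)
    print(g[176:226,312:327].mean(1).round().astype(int).tolist())
    for row in(240,250): print(row,g[row,245:275].tolist(),g[row,365:395].tolist())
for o in(-.002,0,.002):
    x=R[:,0]; b=p+o*x
    print(o,[proj("wrist",[b+x*r+[0,0,h-.0497]],c)[0].round(1).tolist() for r,h in((.0305,0),(.0305,.06),(.0278,.06),(.0278,0))],
      [ (lambda q:(q[np.argmin(abs(q[:,1]-250)+ (q[:,0]>319)*999)].round(1).tolist(),q[np.argmin(abs(q[:,1]-250)+(q[:,0]<319)*999)].round(1).tolist()))(proj("wrist",circ(b,.0305,p[2]+.0103,2000),c))])
```

```text
[216, 215, 215, 215, 215, 215, 215, 201, 169, 146, 132, 123, 124, 126, 126, 127, 129, 130, 131, 131, 131, 131, 131, 131, 131, 131, 131, 130, 129, 128, 127, 126, 137, 156, 142, 139, 189, 215, 216, 217, 214, 213, 214, 214, 214, 214, 214, 214, 214, 214]
240 [45, 44, 44, 43, 44, 46, 45, 46, 45, 46, 47, 46, 46, 48, 46, 47, 102, 160, 205, 216, 219, 220, 218, 173, 126, 107, 107, 105, 104, 106] [110, 110, 113, 131, 178, 217, 219, 222, 220, 208, 166, 208, 35, 36, 35, 35, 35, 36, 34, 36, 35, 33, 34, 35, 35, 34, 35, 34, 33, 33]
250 [34, 34, 33, 35, 34, 36, 36, 34, 35, 36, 36, 102, 158, 205, 218, 219, 218, 213, 153, 107, 102, 103, 105, 105, 105, 105, 104, 104, 105, 106] [109, 109, 110, 112, 111, 112, 114, 114, 122, 163, 222, 221, 220, 219, 205, 155, 108, 34, 35, 35, 36, 36, 37, 35, 36, 36, 35, 34, 33, 34]
-0.002 [[319.5, 183.2], [320.0, 211.1], [320.0, 217.1], [319.5, 187.5]] [([257.8, 250.0], [382.1, 250.0])]
0 [[319.5, 180.0], [320.0, 206.7], [320.0, 212.7], [319.5, 184.3]] [([256.1, 249.9], [383.9, 250.1])]
0.002 [[319.5, 176.8], [320.0, 202.2], [320.0, 208.3], [319.5, 181.1]] [([254.7, 249.9], [385.3, 250.1])]
```

Run:
```python
from edge import *
c=ctrl.calibration("wrist");s=ctrl.state();p=np.array(s["tcp_pos"]);R=Ro.from_rotvec(s["tcp_rot"]).as_matrix()
p9=np.array([0.43678137,0.11017925,0.19871838]); c["t"]=np.array(c["t"])-np.array(c["R"])@(p9-p)
im=cv2.imread("pics/w9.png"); g=cv2.cvtColor(im,cv2.COLOR_BGR2GRAY).astype(int)
print(g[148:172,314:323].mean(1).round().astype(int).tolist(),g[215:230,314:323].mean(1).round().astype(int).tolist(),g[190,278:296].tolist(),g[190,342:356].tolist())
x=R[:,0]
for o in(-.002,0,.002):
    b=np.array([.4372,.1133,0])+o*x
    print(o,[proj("wrist",[b+x*r+[0,0,h]],c)[0].round(1).tolist() for r,h in((.0305,0),(.0305,.06),(.0278,.06),(-.0305,.06),(-.0278,.06))])
```

```text
[200, 200, 200, 200, 189, 155, 118, 103, 104, 103, 104, 115, 139, 180, 203, 196, 195, 200, 200, 200, 200, 200, 200, 200] [109, 108, 108, 108, 107, 107, 107, 108, 160, 195, 199, 199, 200, 199, 199] [199, 199, 198, 198, 198, 175, 199, 197, 181, 124, 118, 119, 119, 119, 118, 136, 196, 199] [116, 114, 113, 115, 115, 109, 204, 207, 180, 199, 200, 199, 199, 199]
-0.002 [[316.5, 153.1], [316.1, 160.8], [316.1, 163.8], [316.3, 226.8], [316.3, 224.0]]
0 [[316.5, 151.2], [316.1, 158.5], [316.1, 161.5], [316.3, 224.7], [316.3, 221.9]]
0.002 [[316.5, 149.3], [316.1, 156.2], [316.1, 159.3], [316.3, 222.6], [316.3, 219.8]]
```

The ring's offset in the grip is about −1.2 mm along tool x, already allowed for. Lower with a small correction, stopping just above the foot.

>>> run_rows(offsets=[{"dx":-0.0004, "dy":0.0009}, {"dx":-0.0004, "dy":0.0009, "dz":0.015}, {"dx":-0.0004, "dy":0.0009, "dz":0.03}, {"dx":-0.0004, "dy":0.0009, "dz":0.045}, {"dx":-0.0004, "dy":0.0009, "dz":0.06}, {"dx":-0.0004, "dy":0.0009, "dz":0.068}, {"dx":-0.0004, "dy":0.0009, "dz":0.068}, {"dx":-0.0004, "dy":0.0009, "dz":0.068}])

```text
clock: 20.3
tcp_pos: [0.4384, -0.1143, 0.132]
tcp_rot: [3.061, 0.704, 0.002]
force: [0.4, 0.2, -1.7]
width: 0.0614
gripper_force: 30.0
```

>>> run_rows(offsets=[{"dz":0.003}, {"dz":0.006}, {"dz":0.009}, {"dz":0.012}, {"dz":0.0135}, {"dz":0.0135}])

```text
clock: 21.05
tcp_pos: [0.4378, -0.1142, 0.1178]
tcp_rot: [-3.062, -0.704, 0.0]
force: [-0.8, -0.2, -1.2]
width: 0.0613
gripper_force: 30.0
```

>>> run_rows(offsets=[{"dz":0.001}, {"dz":0.002}, {"dz":0.002}, {"dz":0.002}])

```text
clock: 21.55
tcp_pos: [0.4379, -0.1142, 0.116]
tcp_rot: [3.062, 0.704, 0.0]
force: [0.3, -0.4, -2.1]
width: 0.0615
gripper_force: 30.0
```

Run:
```python
from h import *
s=ctrl.state();print(s["tcp_pos"],s["force"]); a=ctrl.capture("scene"); q=proj("scene",[[.437,-.114,.08]])[0].astype(int); cv2.imwrite("pics/s12.png",cv2.resize(a[q[1]-50:q[1]+50,q[0]-65:q[0]+65],None,fx=4,fy=4,interpolation=2))
```

```text
[ 0.43791374 -0.11421086  0.11596578] [ 0.26220407 -0.43505658 -2.13751863]
```

View pics/s12.png

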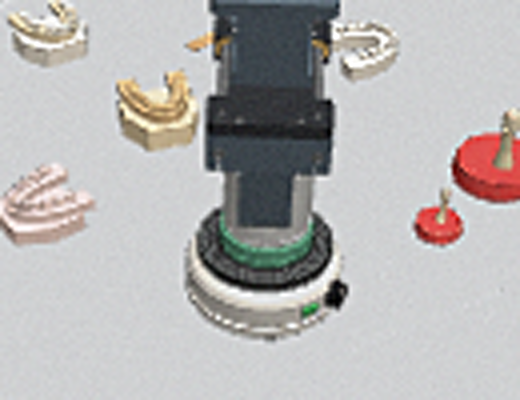

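The ring is at the base ledge, with the TCP at 0.116 as expected. Release and rise.

>>> run_rows(offsets=[{}, {}, {}, {}, {}], aperture=0.091)

```text
clock: 22.22
tcp_pos: [0.4379, -0.1142, 0.116]
tcp_rot: [3.062, 0.704, 0.0]
force: [0.0, -0.6, 0.2]
width: 0.0911
gripper_force: 0.0
```

>>> run_rows(offsets=[{"dz":-0.04}, {"dz":-0.08}, {"dz":-0.13}, {"dz":-0.165}, {"dz":-0.165}, {"dz":-0.165}])

```text
clock: 22.98
tcp_pos: [0.4373, -0.114, 0.2801]
tcp_rot: [-3.061, -0.704, 0.002]
force: [-0.1, -0.3, -0.2]
width: 0.0911
gripper_force: 0.0
```

Run:
```python
from edge import *
c=ctrl.calibration("wrist"); im=ctrl.capture("wrist"); cv2.imwrite("pics/w13.png",im); s=ctrl.state();print(s["tcp_pos"])
print("ring",gfit(im,"wrist",[(.0305,.126)],(.4368,-.114),c,span=.006),gfit(im,"wrist",[(.0278,.126)],(.4368,-.114),c,span=.006),gfit(im,"wrist",[(.0305,.066),(.0305,.126)],(.4368,-.114),c,True,.006))
print("plate",gfit(im,"wrist",[(.048,.05)],(.4368,-.114),c,span=.006))
```

```text
[ 0.43712677 -0.11399502  0.27962078]
ring (array([ 0.4402, -0.1129]), 117.1) (array([ 0.4361, -0.1147]), 141.7) (array([ 0.4394, -0.1131]), 135.4)
plate (array([ 0.4369, -0.114 ]), 122.8)
```

View pics/w13.png

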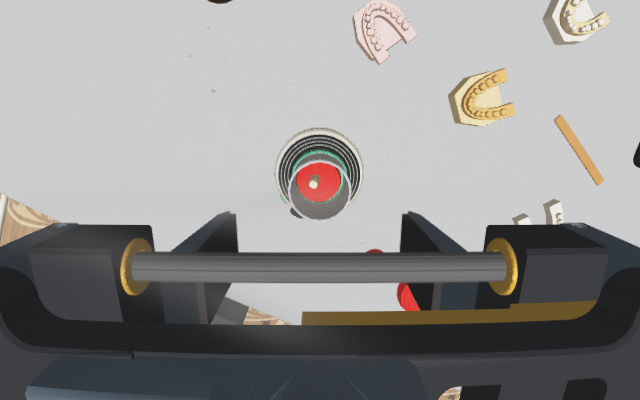

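The ring stands flat at (319,190), with the former showing inside it. Now the collar.

>>> run_rows(offsets=[{"dx":0.044, "dy":-0.04}, {"dx":0.088, "dy":-0.079}, {"dx":0.132, "dy":-0.119}, {"dx":0.176, "dy":-0.158}, {"dx":0.22, "dy":-0.198}, {"dx":0.264, "dy":-0.237, "dz":0.03}, {"dx":0.309, "dy":-0.278, "dz":0.06}, {"dx":0.3094, "dy":-0.2782, "dz":0.11}, {"dx":0.3094, "dy":-0.2782, "dz":0.12}, {"dx":0.3094, "dy":-0.2782, "dz":0.12}, {"dx":0.3094, "dy":-0.2782, "dz":0.12}])

```text
clock: 24.4
tcp_pos: [0.5958, 0.2708, 0.1633]
tcp_rot: [-3.062, -0.702, -0.006]
force: [0.9, 0.2, 0.8]
width: 0.091
gripper_force: 0.0
```

Run:
```python
from edge import *
c=ctrl.calibration("wrist"); im=ctrl.capture("wrist"); cv2.imwrite("pics/w14.png",im); s=ctrl.state();p=np.array(s["tcp_pos"]);print(p)
f=gfit(im,"wrist",[(.03,.008),(.03,.028)],(.5948,.271),c,True,.008)
print("collar",f,gfit(im,"wrist",[(.03,.028)],(.5948,.271),c,span=.008),fit(im,"wrist","blue",proj("wrist",[[.5948,.271,.02]],c)[0],P["collar"][1],c))
print(tool([*f[0],.039]))
```

```text
[0.59587596 0.27079513 0.16351072]
collar (array([0.5952, 0.2718]), 148.3) (array([0.5958, 0.2721]), 148.5) (array([0.59493562, 0.27170219]), np.float64(0.9723987911047781))
[-0.00069933 -0.00123708  0.1245085 ]
```

View pics/w14.png

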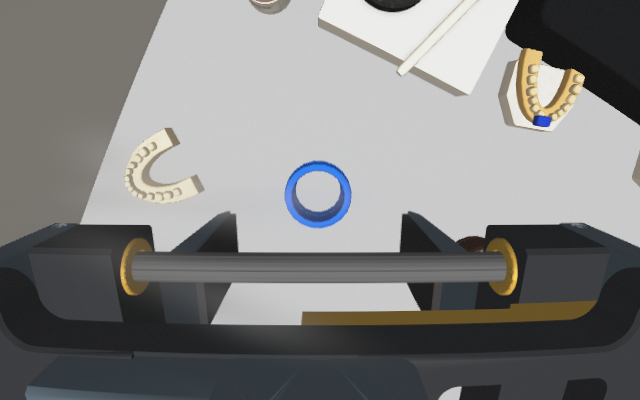

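The collar is at (318,193). I have gone past the picture-viewing limit: 16 viewed, with 14 allowed. From here I work from numbers only. Grip the collar.

>>> run_rows(offsets=[{"dx":-0.0012, "dy":-0.0012, "dz":0.04}, {"dx":-0.0012, "dy":-0.0012, "dz":0.08}, {"dx":-0.0012, "dy":-0.0012, "dz":0.11}, {"dx":-0.0012, "dy":-0.0012, "dz":0.1255}, {"dx":-0.0012, "dy":-0.0012, "dz":0.1255}, {"dx":-0.0012, "dy":-0.0012, "dz":0.1255}, {"dx":-0.0012, "dy":-0.0012, "dz":0.1255}])

```text
clock: 25.32
tcp_pos: [0.5941, 0.2721, 0.037]
tcp_rot: [-3.061, -0.704, -0.004]
force: [-0.6, -0.2, -0.0]
width: 0.091
gripper_force: 0.0
```

>>> run_rows(offsets=[{}, {}, {}, {}, {}, {}], aperture=0.045)

```text
clock: 26.08
tcp_pos: [0.5932, 0.2717, 0.0354]
tcp_rot: [3.062, 0.704, -0.0]
force: [0.7, 0.3, 0.8]
width: 0.0595
gripper_force: 30.0
```

>>> run_rows(offsets=[{"dz":-0.05}, {"dz":-0.1}, {"dz":-0.14}, {"dz":-0.14}, {"dz":-0.14}])

```text
clock: 26.7
tcp_pos: [0.5925, 0.2714, 0.1744]
tcp_rot: [3.061, 0.704, -0.003]
force: [-0.7, 0.0, -1.2]
width: 0.0595
gripper_force: 30.0
```

Run:
```python
from edge import *
c=ctrl.calibration("wrist"); im=ctrl.capture("wrist"); s=ctrl.state();p=np.array(s["tcp_pos"]);R=Ro.from_rotvec(s["tcp_rot"]).as_matrix();print(p,s["width"])
z=p[2]-.038; H=cv2.cvtColor(im,cv2.COLOR_BGR2HSV)
q=proj("wrist",[p-[0,0,.01]],c)[0].astype(int); u=q[0]
m=mask(im,"blue"); rows=np.flatnonzero(m[:,u]); print(u,rows.min(),rows[:70].tolist())
for o in(-.002,-.001,0,.001): print(o,[proj("wrist",[p+o*R[:,0]+R[:,0]*r+[0,0,h-.038]],c)[0].round(1)[1] for r,h in((.03,.008),(.03,.028),(.026,.008),(.0245,0))])
```

```text
[0.59221458 0.27133876 0.17368172] 0.05952322177266951
319 189 [189, 190, 191, 192, 197, 198, 199, 200, 201, 202, 203, 204, 205, 206, 207, 283, 284, 285, 286, 287, 288, 289, 290, 291, 292, 293, 294, 295, 296, 297, 298, 299, 300, 301, 302]
-0.002 [np.float64(191.4), np.float64(200.6), np.float64(198.3), np.float64(197.4)]
-0.001 [np.float64(189.6), np.float64(198.6), np.float64(196.6), np.float64(195.8)]
0 [np.float64(187.9), np.float64(196.6), np.float64(194.9), np.float64(194.1)]
0.001 [np.float64(186.1), np.float64(194.7), np.float64(193.1), np.float64(192.4)]
```

Grip confirmed, with about zero offset. Carry the collar above the ring.

>>> run_rows(offsets=[{"dx":-0.03, "dy":0.027, "dz":-0.03}, {"dx":-0.074, "dy":0.067, "dz":-0.03}, {"dx":-0.118, "dy":0.107, "dz":-0.03}, {"dx":-0.162, "dy":0.146, "dz":-0.03}, {"dx":-0.206, "dy":0.186, "dz":-0.03}, {"dx":-0.25, "dy":0.226, "dz":-0.03}, {"dx":-0.285, "dy":0.257, "dz":-0.03}, {"dx":-0.3091, "dy":0.2791, "dz":-0.03}, {"dx":-0.3091, "dy":0.2791, "dz":-0.03}, {"dx":-0.3091, "dy":0.2791, "dz":-0.03}, {"dx":-0.3091, "dy":0.2791, "dz":-0.03}])

```text
clock: 28.12
tcp_pos: [0.4372, -0.1134, 0.205]
tcp_rot: [-3.061, -0.706, 0.001]
force: [-0.0, 0.0, -1.7]
width: 0.0596
gripper_force: 30.0
```

Run:
```python
from edge import *
s=ctrl.state();p=np.array(s["tcp_pos"]);print(p,s["width"],tool([.4370,-.1144,.1534]))
for cam in("scene",):
    a=ctrl.capture(cam);k=ctrl.calibration(cam); z=p[2]-.0354
    print("held",gfit(a,cam,[(.03,z+.008),(.03,z+.028)],p[:2],k,True,.006), fit(a,cam,"blue",proj(cam,[[p[0],p[1],z+.015]],k)[0],[(.0245,z),(.03,z+.008),(.03,z+.028)],k))
    print("ring",gfit(a,cam,[(.0305,.066),(.0305,.126)],(.437,-.1144),k,True,.006),gfit(a,cam,[(.0305,.126)],(.437,-.1144),k,False,.006))
    q=ctrl.find_in(cam,"collar"); print(q[:1])
```

```text
[ 0.43716653 -0.11342502  0.20497182] 0.05960778794913002 [-0.00055042  0.00084401  0.05157146]
held (array([ 0.4339, -0.1063]), 115.9) (array([ 0.45724384, -0.10240564]), np.float64(0.334565152879836))
ring (array([ 0.4334, -0.1099]), 137.8) (array([ 0.4324, -0.1099]), 123.3)
[{'pixel': [350.1, 202.9], 'p': 0.53}]
```

Corrected for the camera's bias, the scene camera puts the ring at (0.4364, −0.1144), which matches. Lower gently, watching the force.

>>> run_rows(offsets=[{"dx":-0.0005, "dy":0.0009, "dz":0.01}, {"dx":-0.0005, "dy":0.0009, "dz":0.02}, {"dx":-0.0005, "dy":0.0009, "dz":0.03}, {"dx":-0.0005, "dy":0.0009, "dz":0.038}, {"dx":-0.0005, "dy":0.0009, "dz":0.041}, {"dx":-0.0005, "dy":0.0009, "dz":0.041}, {"dx":-0.0005, "dy":0.0009, "dz":0.041}])

```text
clock: 29.1
tcp_pos: [0.4371, -0.1154, 0.1647]
tcp_rot: [3.061, 0.704, 0.001]
force: [0.4, -0.1, -0.9]
width: 0.0592
gripper_force: 30.0
```

>>> run_rows(offsets=[{"dz":0.002}, {"dz":0.004}, {"dz":0.006}, {"dz":0.006}])

```text
clock: 29.6
tcp_pos: [0.4368, -0.1153, 0.1582]
tcp_rot: [-3.062, -0.704, 0.001]
force: [0.2, -0.7, -0.3]
width: 0.0595
gripper_force: 30.0
```

>>> run_rows(offsets=[{"dz":0.0015}, {"dz":0.003}, {"dz":0.003}, {"dz":0.003}])

```text
clock: 30.1
tcp_pos: [0.4369, -0.1154, 0.1555]
tcp_rot: [3.062, 0.704, 0.0]
force: [-0.3, -0.4, -1.1]
width: 0.0592
gripper_force: 30.0
```

>>> run_rows(offsets=[{"dz":0.001}, {"dz":0.002}, {"dz":0.002}, {"dz":0.002}])

```text
clock: 30.6
tcp_pos: [0.4369, -0.1154, 0.1534]
tcp_rot: [3.062, 0.704, -0.0]
force: [0.1, -0.4, 0.2]
width: 0.0591
gripper_force: 30.0
```

>>> run_rows(offsets=[{"dz":0.0006}, {"dz":0.0006}, {"dz":0.0006}])

```text
clock: 30.98
tcp_pos: [0.437, -0.1154, 0.1533]
tcp_rot: [3.061, 0.704, 0.001]
force: [-0.8, 0.7, 6.2]
width: 0.0592
gripper_force: 30.0
```

Contact of about 6 N at exactly the expected height, so the collar is seated. Release, rise, then check numerically.

>>> run_rows(offsets=[{"dz":-0.0005}, {"dz":-0.0005}, {"dz":-0.0005}, {"dz":-0.0005}, {"dz":-0.0005}], aperture=0.091)

```text
clock: 31.6
tcp_pos: [0.4369, -0.1153, 0.1533]
tcp_rot: [3.062, 0.704, -0.0]
force: [0.4, -0.4, -0.7]
width: 0.0911
gripper_force: 0.0
```

>>> run_rows(offsets=[{"dz":-0.04}, {"dz":-0.08}, {"dz":-0.12}, {"dz":-0.14}, {"dz":-0.14}, {"dz":-0.14}])

```text
clock: 32.35
tcp_pos: [0.4363, -0.1152, 0.2922]
tcp_rot: [-3.061, -0.704, 0.003]
force: [0.0, 0.8, -0.8]
width: 0.0908
gripper_force: 0.0
```

Run:
```python
from edge import *
c=ctrl.calibration("wrist"); im=ctrl.capture("wrist"); X=(.437,-.1148); s=ctrl.state();print(s["tcp_pos"],s["force"],s["width"])
# height test: best radius/score for collar's top at seated vs unseated heights
for z in(.118,.121,.125): print("collar",z,gfit(im,"wrist",[(.03,z+.028)],X,c,span=.006),gfit(im,"wrist",[(.03,z+.008),(.03,z+.028)],X,c,True,.006))
print("plate",gfit(im,"wrist",[(.048,.05)],(.4369,-.114),c,span=.006))
a=ctrl.capture("scene");k=ctrl.calibration("scene")
for z in(.114,.118,.122): print("scene collar",z,gfit(a,"scene",[(.03,z+.008),(.03,z+.028)],(.434,-.110),k,True,.006))
print("scene ring",gfit(a,"scene",[(.0305,.066),(.0305,.126)],(.434,-.110),k,True,.005),"base",fit(a,"scene","green",proj("scene",[[.437,-.114,.058]],k)[0],[(.0325,.05),(.0325,.066)],k))
hb=blob(a,"blue",proj("scene",[[.437,-.114,.135]],k)[0]);print("blue bbox",hb.min(0),hb.max(0))
B=np.vstack([circ((.434,-.110),.03,.126),circ((.434,-.110),.03,.146)]);q=proj("scene",B,k);print("model bbox",q.min(0).round(1),q.max(0).round(1))
```

```text
[ 0.43619999 -0.11515122  0.29198662] [ 0.61256952 -0.40453541 -0.36210223] 0.09104083642119132
collar 0.118 (array([ 0.4394, -0.1132]), 100.6) (array([ 0.4381, -0.1137]), 105.5)
collar 0.121 (array([ 0.44  , -0.1132]), 105.1) (array([ 0.4389, -0.1132]), 105.6)
collar 0.125 (array([ 0.4407, -0.1127]), 107.6) (array([ 0.441 , -0.1128]), 108.2)
plate (array([ 0.4368, -0.1142]), 119.8)
scene collar 0.114 (array([ 0.4403, -0.1189]), 148.7)
scene collar 0.118 (array([ 0.4373, -0.1156]), 149.2)
scene collar 0.122 (array([ 0.4348, -0.1106]), 148.8)
scene ring (array([ 0.4343, -0.1114]), 117.9) base (array([ 0.430508  , -0.09995452]), np.float64(0.6756841446140215))
blue bbox [340. 155.] [361. 173.]
model bbox [339.4 155.6] [362.6 175.4]
```

```bash
python3 -c "
from rig import ctrl
print(ctrl.job_done())"
```

```text
the job is handed in; nothing more can be done
None
```

The stack of base, former, tall ring and collar is built in that order on the vibrator's plate and handed in at about 32 s; the collar met about 6 N at its expected seated height, but I viewed 16 pictures against the limit of 14, so the finished stack was checked by measurement only.

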